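Zero the bench photometer on its haemoglobin line

TASK

Working gently with the fingertips and gripping nothing, make the photometer ready for haemoglobin readings: turn its wavelength dial until the white index mark lines up with the one scale line that has a solid triangle at its outer end, and push the sliding light cover fully shut over the vial in the well. Then press the round zero key right down and let it come up again; pressing it before the dial is set and the cover is shut stores a false zero. Pick nothing up: leave the vial in its well, do not shove the photometer about, and leave the two vials beside it where they stand.

Things in the scene. Friction and masses are not known exactly. Their poses are not given: they have to be found in the camera images.
- photometer: Bench photometer, a grey and white box 170 mm deep (its x), 156 mm wide (its y), top deck 88 to 90 mm high. Loose, 6 kg on rubber feet: stands about 35 N of sideways push. Origin: centre of its underside; x points from its front (robot side) to its back, y to its left, z up. Behind the dial a tilted display, x 45 to 81 mm, up to 101 mm high. Everything worked is on its top.
- dial (a joint): Wavelength dial, rad; grows clockwise seen from above, 0 to 4.712 between stops. The index mark points at 2.356 - value from the photometer's x axis (counter-clockwise from above positive). On the target line at 3.142, 45 degrees right of straight back. Starts 0.4 to 2.4. Friction 0.035 N m: it stays where it is left.
- dial_axis (a point): Dial axis (x 0, y -34 mm of the photometer), at 97.5 mm above the worktop. Black knob: skirt 67 mm across, its top 97 (rim) to 99 mm (middle) above the worktop; on it one straight bar grip through the axis, 54 mm long (27 each way), 12 mm wide, top 118 mm above the worktop. Pushing the side of the bar turns the dial.
- index_mark (a point): Outer end of the white index line, on the dial's rim 33.5 mm from the axis, 97 mm above the worktop; the line runs from the axis outward along the top of one half of the bar and over the skirt to the rim.
- target_line (a point): Inner end, 35 mm from the dial's axis, of the target line: the thickest of the 19 black lines (15 degrees apart) on the bright plate round the dial, and the only one with a black triangle at its outer end.
- cover (a joint): Travel of the light cover, m: 0 fully open (cover drawn towards the robot), 0.060 fully shut against its stop (pushed to the photometer's back, +x). Starts 0 to 0.012. Friction about 1.2 N; it stays where it is left.
- cover_grip (a point): Middle of the top of the cover's grip, 109.5 mm above the worktop. Cover: black plate 60 mm (x) by 53 mm (y), top 93.5 mm above the worktop, running between two rails 96 mm high, 58 mm apart, in the photometer's left half. Grip: upright rib in the plate's middle, 9 mm thick along x, 30 mm long along y.
- key (a joint): Travel of the zero key, m: 0 up, 0.005 fully down (about 5 N), springs back by itself.
- key_top (a point): Centre of the top of the zero key, in front of the dial (x -61, y -34 mm of the photometer): round, grey, 23 mm across, 99.5 mm above the worktop when up, in a flat collar 30 mm across. The only key.
- well_mouth (a point): Centre of the mouth of the round cell well (x 38, y 43 mm of the photometer), 29 mm wide and 72 mm deep, 88 mm above the worktop.
- blank_vial: Vial with a black cap, 26 mm across, 70 mm high, standing in the well with its cap 2 mm below the deck. Origin: centre of its underside.
- vial_white: Bystander: vial with white cap, 26 mm across, 84 mm high, loose, to the left of the photometer. Origin: centre of its underside.
- vial_green: Bystander: vial with green cap, 26 mm across, 78 mm high, loose, to the left of the photometer. Origin: centre of its underside.
- rack: Bystander: tube rack 49 x 143 x 62 mm with three capped tubes in it, 81 mm high, fixed to the worktop, to the right of the photometer. Origin: centre of its underside.

How it is judged (in metres and radians):
On the way, in this order (a step that is already met when the one before it is completed fails the run):
1. the dial is on the target line and the light cover is shut (value of joint dial between 3.062 and 3.222 rad and value of joint cover above 0.057 m), for 0.2 s.
2. the zero key is pressed down with the dial set and the cover shut (all of step 1 and value of joint key above 0.004 m), for 0.05 s.
At the end, for the whole second after the job is handed in: Index mark within 0.08 rad of the target line, cover within 3 mm of shut, zero key pressed 4 mm or more after both and up again, vial still in its well, photometer within 20 mm of its start, the two other vials within 30 mm of theirs (all of step 1 and value of joint key below 0.001 m and z of blank_vial in the frame of photometer below 0.026 m and distance of photometer from where it was at the start of the episode below 0.02 m and distance of each of vial_white, vial_green from where it was at the start of the episode below 0.03 m); the robot touches nothing.
It fails at once if the zero key is pressed before the dial is set and the cover is shut (value of joint key above 0.0025 m and (value of joint dial below 3.05 rad or value of joint dial above 3.234 rad or value of joint cover below 0.056 m)).
It fails at once if the vial is lifted out of its well (z of blank_vial in the frame of photometer above 0.036 m).
It fails at once if the photometer is shoved or lifted (distance of photometer from where it was at the start of the episode above 0.02 m).
It fails at once if a vial beside it is picked up, knocked over or pushed away (distance of any of vial_white, vial_green from where it was at the start of the episode above 0.03 m or angle between any of vial_white, vial_green's own z axis and vertical above 0.5 rad).
It fails at once if the photometer or a part of it is gripped or pressed with over 35 N (contact force between the fingers and photometer above 35 N).
It also fails if it takes over 70 s, if anything falls off the work surface, if the arm or the gripper's body presses on something with over 40 N, if the wrist force passes 120 N, or if a joint passes its speed limit or range.

ROBOT

A 7-joint arm with a two-finger parallel gripper is mounted at the origin on a cart in front of the work surface, level with it; the furniture and walls round the work are solid. World frame = base frame: x ahead of the robot, y to its left, z up, the work surface at z = 0. Lengths are in m, angles in degrees, forces in N, time in s.
With the tool pointing down it reaches from about 0.425 to 0.975 m from the base axis. Payload 16.7 kg.
Tool frame: the origin (TCP) lies between the finger pads; the fingertips stand 17 mm ahead of it and the grasp point (between the pads) lies 2 mm behind it (tip_extent is the distance from the TCP to the fingertips, in m); z points along the fingers, y is the direction in which the jaws open and shut (so a half turn about z gives the same grasp; the last joint's range is limited). The gripper opens to 85 mm and grips with 20 to 120 N. Pads are 22 mm wide; open, the fingers measure 114 mm over their backs; the gripper's body (76 mm by 85 mm) begins 54 mm behind the grasp point. The pads swing forward as they close: fully open they stand 13 mm farther back than shut.
Start: joints at [-80.587, 24.414, 4.234, 92.017, -1.954, 63.644, -3.845], TCP at [0.208, 0.642, 0.248] pointing down, gripper open.
Joint ranges: [-163.25, 163.25], [-28.42, 122.38], [-70.27, 78.77], [12.13, 141.07], [-58.53, 238.53], [9.26, 117.41], [-156.51, 156.51]. Speed limits (degrees/s): [108.29, 108.29, 136.94, 136.94, 172.46, 172.46, 172.46].

INTERFACE

Orientations are given as [roll, pitch, yaw] about the fixed x, y, z axes, in that order (R = Rz(yaw) Ry(pitch) Rx(roll)).
In Python, from rig import move_ptp, movel, move_j, release, grasp, pause, inverse_kinematics, get_obs, read_camera, calibration, Unreachable, finish_job, tip_extent gives the robot as it stands. Calls block until the motion is done:
- move_ptp(position, orientation): joint-space move of the TCP to a pose.
- movel(position, max_speed=0.15, ori=None, contact_N=None): straight line of the TCP; ori=None keeps the orientation; max_speed is the mean speed in m/s. With contact_N (N) it stops when the force on the tool has changed by that much, and returns True; else False.
- move_j(angles): joint-space move.
- release() and grasp(squeeze=None): open the fingers fully, or close them until they stop; squeeze is the grip in N (None keeps the last).
- pause(seconds).
- inverse_kinematics(position, orientation): joint angles nearest the present ones, or None.
- get_obs(): the state.
- read_camera(name): name is "scene" or "side" or "wrist"; returns the picture (480x640x3 uint8, blue, green, red); there is no depth.
- calibration(name): a dict with "fovy" (degrees; the focal length in pixels is half the picture's height over the tangent of half this angle, whatever the lens; pixels are square), "cx", "cy" (the principal point, pixels), "k1" (the pictures are not rectified: a ray, as slopes to the right and down, at radius r is drawn at 1 + k1 r^2 times it, then the intrinsics apply), "extrinsics" (4x4, takes a point from world to camera coordinates). Camera axes: x right, y down, z forward; pixel columns grow to the right and rows downward; lengths in m; the calibration is good to about 2 mm. A picture is of the moment at which its call begins: read the wrist's pose just before it. calibration takes no time and is no camera call; for the wrist camera it gives the pose at the moment of the call.
A pose or a line that the arm cannot do raises Unreachable and nothing moves.
- finish_job(): hands the job in, once; it reports no verdict.
The state is a dict: "time": time; "joint_pos": joint angles; "joint_velocities": joint speeds; "joint_efforts": joint torques, N m; "tcp_pos": TCP position; "orientation": TCP orientation; "force": force on the tool from outside, world axes, zero at the start; "ft_torque": the same for the moment, N m; "finger_gap": finger opening in m.
Only numpy, scipy, OpenCV 4.12 (cv2) and the standard library are available. Lean on these libraries where they do the work, as an engineer would, in place of code of your own. Each camera call takes 0.05 s, during which the arm holds its last target.

## Working session

There is one attempt and no reset: what is moved stays moved. The work goes in short steps, each a Python script; the robot and the scene stay as the last script left them, time stands still between calls to the robot, and variables do not carry over. Pictures are saved under pics/ and viewed, and the job is handed in when it is done.

```bash
ls; mkdir -p pics
python3 - <<'E'
from rig import *
import cv2
o=get_obs();print(o['time'],o['tcp_pos'],o['orientation'],o['force'],o['finger_gap'],tip_extent)
for n in ("scene","side","wrist"):
    cv2.imwrite(f"pics/{n}0.png",read_camera(n)); c=calibration(n); print(n,c)
E
```

```text
pics
0.0 [0.20826635 0.64166931 0.24761295] [-1.79926565e+02  6.40060565e-03  1.62020257e+02] [ 0.29025327 -0.12699624  0.35042823] 0.08530224063913798 0.017
scene {'fovy': 49.62595024321087, 'cx': 329.42446776752837, 'cy': 240.39573576238246, 'k1': -0.11963879690668704, 'extrinsics': array([[ 0.80962351, -0.58692123,  0.00576652, -0.285277  ],
       [-0.43438763, -0.60576174, -0.66660341,  0.40226372],
       [ 0.39473683,  0.53719288, -0.74539026,  0.70493715],
       [ 0.        ,  0.        ,  0.        ,  1.        ]])}
side {'fovy': 43.750279262251375, 'cx': 312.28618394910154, 'cy': 233.9055815741187, 'k1': 0.046917723432345126, 'extrinsics': array([[ 0.85300966, -0.52156162,  0.01865479, -0.31757888],
       [-0.2548361 , -0.4474432 , -0.85723576,  0.29846402],
       [ 0.45544823,  0.72647647, -0.5145861 ,  0.65718483],
       [ 0.        ,  0.        ,  0.        ,  1.        ]])}
wrist {'fovy': 67.65330780913499, 'cx': 323.26681734923096, 'cy': 239.8344091479978, 'k1': -0.059247302450693935, 'extrinsics': array([[ 0.30897677,  0.95106825, -0.00159276, -0.67535723],
       [ 0.90172103, -0.29241191,  0.31842498, -0.0418375 ],
       [ 0.30237814, -0.09982214, -0.94794673,  0.38053609],
       [ 0.        ,  0.        ,  0.        ,  1.        ]])}
```

View pics/scene0.png

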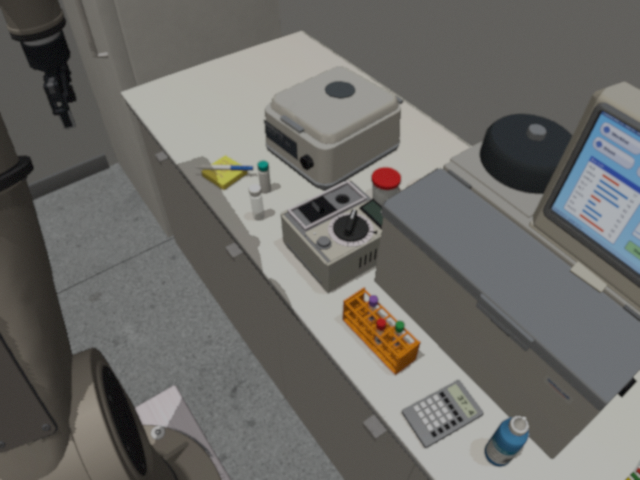

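View pics/side0.png

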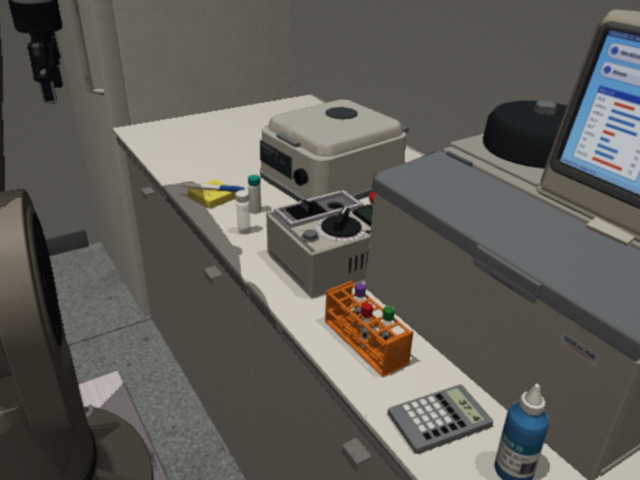

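View pics/wrist0.png

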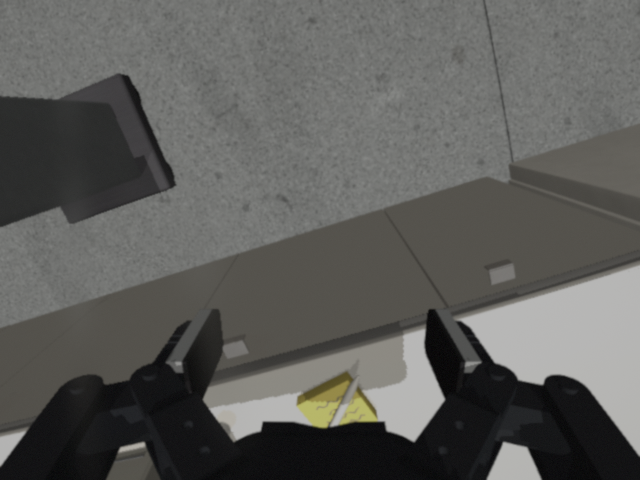

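```bash
cat > h.py <<'E'
from rig import *
import numpy as np, cv2
def rays(cal,uv):
    f=240/np.tan(np.radians(cal['fovy'])/2)
    d=(np.atleast_2d(uv).astype(float)-[cal['cx'],cal['cy']])/f
    u=d.copy()
    for _ in range(30):
        u=d/(1+cal['k1']*(u**2).sum(1,keepdims=True))
    E=np.array(cal['extrinsics']);R=E[:3,:3]
    return -R.T@E[:3,3], np.c_[u,np.ones(len(u))]@R
def plane(cal,uv,z):
    c,D=rays(cal,uv); return c+D*((z-c[2])/D[:,2:3])
def proj(cal,P):
    f=240/np.tan(np.radians(cal['fovy'])/2)
    E=np.array(cal['extrinsics']);q=np.atleast_2d(P)@E[:3,:3].T+E[:3,3]
    u=q[:,:2]/q[:,2:];return u*(1+cal['k1']*(u**2).sum(1,keepdims=True))*f+[cal['cx'],cal['cy']]
E
python3 - <<'E'
from h import *
np.set_printoptions(precision=4,suppress=True)
for n,ps in (("scene",[((351,229),.0975),((324,242),.0995),((255,216),0),((263,165),.078),((256,192),.084)]),("side",[((343,228),.0975),((310,235),.0995),((243,231),0)])):
    c=calibration(n)
    for p,z in ps: print(n,p,plane(c,[p],z))
c=calibration("wrist"); print(rays(c,[(320,240)]))
E
```

```text
scene (351, 229) [[0.5457 0.2001 0.0975]]
scene (324, 242) [[0.4857 0.2015 0.0995]]
scene (255, 216) [[0.4599 0.4208 0.    ]]
scene (263, 165) [[0.5188 0.4724 0.078 ]]
scene (256, 192) [[0.4607 0.4019 0.084 ]]
side (343, 228) [[0.5467 0.1908 0.0975]]
side (310, 235) [[0.4856 0.1959 0.0995]]
side (243, 231) [[0.4665 0.414  0.    ]]
(array([0.1313, 0.6681, 0.373 ]), array([[ 0.3   , -0.1086, -0.9478]]))
```

Run:
```python
from h import *
grasp(20)
move_ptp([0.49,0.225,0.31],[180,0,180])
o=get_obs();print(o['time'],o['tcp_pos'],o['orientation'],o['force'],o['finger_gap'],o['joint_pos'])
import pickle
cal=calibration("wrist");im=read_camera("wrist");cv2.imwrite("pics/w1.png",im);pickle.dump(cal,open("w1.pkl","wb"))
print(cal['extrinsics'])
```

```text
2.7583 [0.48971369 0.22600822 0.30986228] [ 1.79997719e+02 -8.99520059e-03 -1.79928926e+02] [-0.07175161  0.32498844  0.30472232] 2.445415056442235e-05 [-47.21499943   8.53557895  17.5917672  105.98325353  -2.82365612
  65.9074964   61.41855163]
[[-9.32321064e-04  9.99999334e-01 -6.80321075e-04 -2.26156232e-01]
 [ 9.48095218e-01  1.10026154e-03  3.17984664e-01 -5.26137777e-01]
 [ 3.17985201e-01 -3.48545357e-04 -9.48095613e-01  2.82589069e-01]
 [ 0.00000000e+00  0.00000000e+00  0.00000000e+00  1.00000000e+00]]
```

View pics/w1.png

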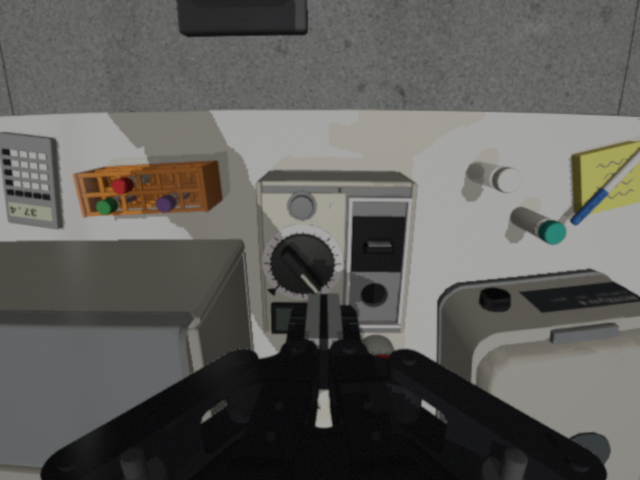

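Run:
```python
from h import *
movel([0.54,0.215,0.24],0.15)
o=get_obs();print(o['time'],o['tcp_pos'])
import pickle
cal=calibration("wrist");im=read_camera("wrist");cv2.imwrite("pics/w2.png",im);pickle.dump(cal,open("w2.pkl","wb"))
c=cv2.resize(im[60:360,200:520],None,fx=2,fy=2,interpolation=cv2.INTER_CUBIC);cv2.imwrite("pics/w2c.png",c)
```

```text
3.5333 [0.53995933 0.21523195 0.24037065]
```

View pics/w2.png

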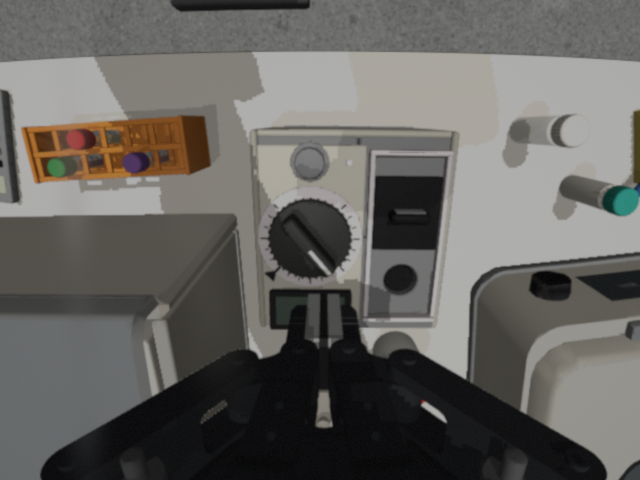

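View pics/w2c.png

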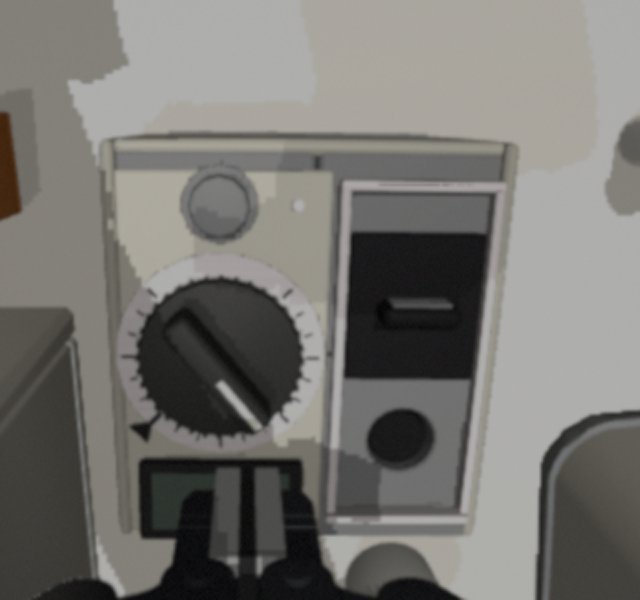

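Run:
```python
from h import *
import pickle
np.set_printoptions(precision=4,suppress=True)
cal=pickle.load(open("w2.pkl","rb"));im=cv2.imread("pics/w2.png");g=cv2.cvtColor(im,cv2.COLOR_BGR2GRAY)
# skirt: rectify deck plane z=.097 to top view 0.25mm/px
x0,y0,s,N=.43,.13,.0004,550
ii,jj=np.mgrid[0:N,0:N]
def rect(z):
    P=np.c_[(x0+ii.ravel()*s),(y0+jj.ravel()*s),np.full(N*N,z)]
    uv=proj(cal,P).reshape(N,N,2).astype(np.float32)
    return cv2.remap(im,uv[...,0],uv[...,1],cv2.INTER_CUBIC)
R=rect(.097);G=cv2.cvtColor(R,cv2.COLOR_BGR2GRAY)
cv2.imwrite("pics/r97.png",R)
d=plane(cal,[(310,238.5)],.097)[0];k=plane(cal,[(309.5,163.5)],.0995)[0];print('dial',d,'key',k)
m=((G<80)*255).astype(np.uint8)
cx=(d[:2]-[x0,y0])/s
disk=np.zeros_like(m);cv2.circle(disk,(int(cx[1]),int(cx[0])),int(.037/s),255,-1)
m=cv2.morphologyEx(m&disk,cv2.MORPH_CLOSE,np.ones((9,9)));m=cv2.morphologyEx(m,cv2.MORPH_OPEN,np.ones((15,15)))
c=max(cv2.findContours(m,cv2.RETR_EXTERNAL,cv2.CHAIN_APPROX_NONE)[0],key=cv2.contourArea)
(b,a),r=cv2.minEnclosingCircle(c);e=cv2.fitEllipse(c);print('skirt circ',x0+a*s,y0+b*s,'dia',2*r*s,'ell',x0+e[0][1]*s,y0+e[0][0]*s,np.array(e[1])*s)
# index white line
for name,uv,z in [('idx out',(331,273.5),.097),('idx in bar top',(310,251.5),.118),('tri inner',(277,268),.09),('tri outer',(268,277),.09),('ribtopL',(394,212),.1095),('ribtopR',(427,212),.1095),
 ('well',(400,279),.088),('rail L front',(372,153),.096),('rail R front',(452,153),.096),('railLback',(366,316),.096),('railRback',(433,316),.096),('cov front',(409,177),.0935),('cov back',(408,249),.0935),('white',(572,130),.084),('green',(620,200),.078)]:
    print(name,plane(cal,[uv],z)[0])
```

```text
dial [0.548  0.2055 0.097 ] key [0.4892 0.2059 0.0995]
skirt circ 0.5496257202148438 0.20385364990234375 dia 0.068802197265625 ell 0.5491548583984375 0.204727197265625 [0.0648 0.0661]
idx out [0.5781 0.2223 0.097 ]
idx in bar top [0.5511 0.2062 0.118 ]
tri inner [0.5762 0.1773 0.09  ]
tri outer [0.5845 0.1694 0.09  ]
ribtopL [0.5233 0.2681 0.1095]
ribtopR [0.5232 0.2926 0.1095]
well [0.5873 0.2813 0.088 ]
rail L front [0.4819 0.2519 0.096 ]
rail R front [0.4815 0.3115 0.096 ]
railLback [0.6184 0.2526 0.096 ]
railRback [0.6187 0.3106 0.096 ]
cov front [0.4999 0.2812 0.0935]
cov back [0.5581 0.2847 0.0935]
white [0.4634 0.4094 0.084 ]
green [0.5196 0.4692 0.078 ]
```

View pics/r97.png

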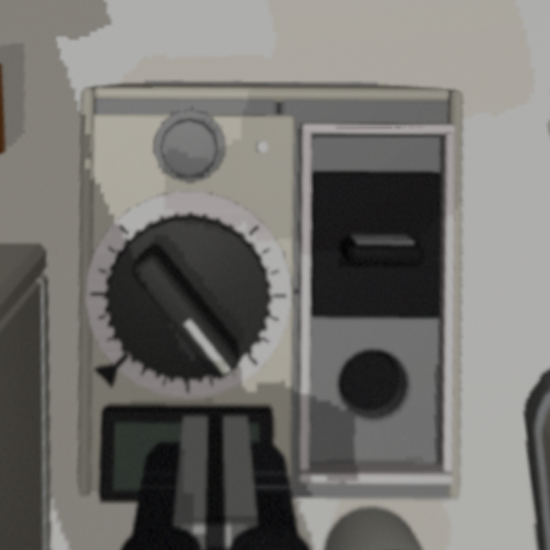

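Run:
```python
from h import *
import pickle
np.set_printoptions(precision=4,suppress=True)
cal=pickle.load(open("w2.pkl","rb"))
print('box bottom',plane(cal,[(240,214)],0))
for z in (.15,.18,.2,.22,.25): print(z,plane(cal,[(163,302)],z)[0])
print('rib top front edge/back', plane(cal,[(411,214),(411,221)],.1095))
print('idx line bar top',plane(cal,[(200+220/2,60+385/2),(200+258/2,60+428/2)],.118))
c,_=rays(cal,[(320,240)]);print(c)
# finger width: tip silhouettes
print('fingertip', plane(cal,[(305,297),(341,297)],.2234))
s=calibration("scene");print(plane(s,[(384,195),(383,236)],.2))
```

```text
box bottom [[0.5529 0.1281 0.    ]]
0.15 [0.5762 0.1063 0.15  ]
0.18 [0.5599 0.1216 0.18  ]
0.2 [0.549  0.1318 0.2   ]
0.22 [0.5381 0.142  0.22  ]
0.25 [0.5218 0.1573 0.25  ]
rib top front edge/back [[0.5247 0.2808 0.1095]
 [0.5301 0.2812 0.1095]]
idx line bar top [[0.5519 0.2062 0.118 ]
 [0.5692 0.2203 0.118 ]]
[0.4589 0.2161 0.3655]
fingertip [[0.5334 0.208  0.2234]
 [0.5334 0.2239 0.2234]]
[[0.5768 0.1558 0.2   ]
 [0.5157 0.0855 0.2   ]]
```

Run:
```python
from h import *
movel([0.503,0.282,0.16],0.15)
print(movel([0.503,0.282,0.118],0.06,contact_N=6)); o=get_obs();print(o['time'],o['tcp_pos'],o['force'])
print(movel([0.560,0.282,0.118],0.04,contact_N=10)); o=get_obs();print(o['time'],o['tcp_pos'],o['force'])
print(movel([0.585,0.282,0.118],0.02,contact_N=8)); o=get_obs();print(o['time'],o['tcp_pos'],o['force'])
cv2.imwrite("pics/w3.png",read_camera("wrist"))
```

```text
False
5.325 [0.50318647 0.28209132 0.11818333] [-0.05514119 -1.08134161  0.50090859]
False
6.9 [0.5599417  0.28213772 0.11805491] [-0.29237817  0.34924804  0.70897293]
True
7.6417 [0.57250774 0.28201563 0.11745864] [-1.32431918 -0.19268652  1.36324626]
```

View pics/w3.png

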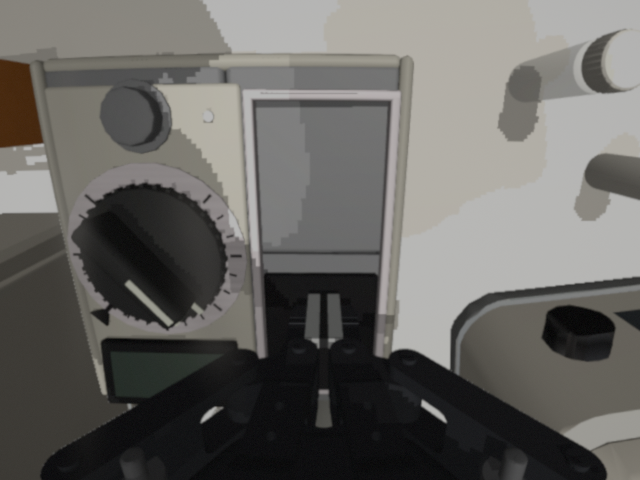

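Run:
```python
from h import *
np.set_printoptions(precision=4,suppress=True)
print(movel([0.585,0.282,0.118],0.02,contact_N=10)); o=get_obs();print(o['time'],o['tcp_pos'],o['force'])
movel([0.565,0.282,0.118],0.06)
movel([0.55,0.255,0.20],0.15)
o=get_obs();print(o['time'],o['tcp_pos'],o['force'])
import pickle
cal=calibration("wrist");im=read_camera("wrist");cv2.imwrite("pics/w4.png",im);pickle.dump(cal,open("w4.pkl","wb"))
```

```text
True
7.9667 [0.5725 0.2818 0.1168] [-0.883   0.7005  0.0432]
8.975 [0.5497 0.2552 0.1994] [ 0.1245  0.2659 -0.3117]
```

View pics/w4.png

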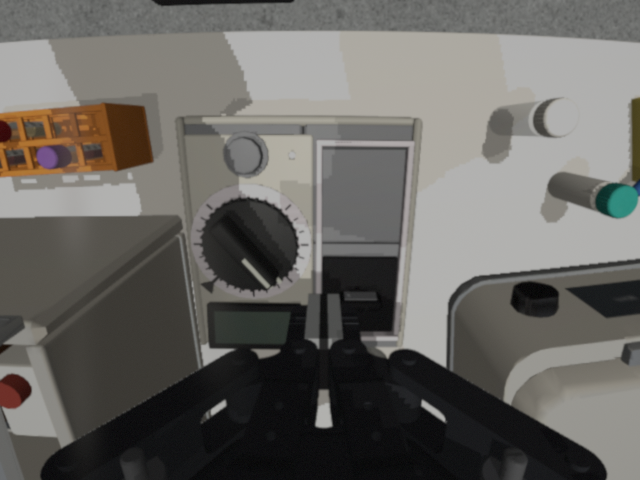

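Run:
```python
from h import *
import pickle
np.set_printoptions(precision=4,suppress=True)
cal=pickle.load(open("w4.pkl","rb"));im=cv2.imread("pics/w4.png")
g=cv2.cvtColor(im,cv2.COLOR_BGR2GRAY).astype(int)
print(g[238:264,350].tolist(), g[325:345,385].tolist())
print('front',plane(cal,[(350,256)],.0935),'back',plane(cal,[(385,333)],.0935),'key',plane(cal,[(244,154)],.0995),'dial',plane(cal,[(250,245)],.097))
c=cv2.resize(im[170:310,170:350],None,fx=4,fy=4,interpolation=cv2.INTER_CUBIC);cv2.imwrite("pics/w4c.png",c)
```

```text
[118, 117, 110, 95, 73, 78, 103, 116, 118, 119, 118, 119, 118, 118, 117, 111, 104, 91, 63, 32, 24, 28, 30, 29, 30, 29] [18, 17, 15, 16, 16, 25, 48, 72, 80, 83, 101, 136, 165, 175, 173, 156, 127, 114, 114, 113]
front [[0.5574 0.2743 0.0935]] back [[0.6191 0.3021 0.0935]] key [[0.4879 0.2067 0.0995]] dial [[0.5483 0.2063 0.097 ]]
```

View pics/w4c.png

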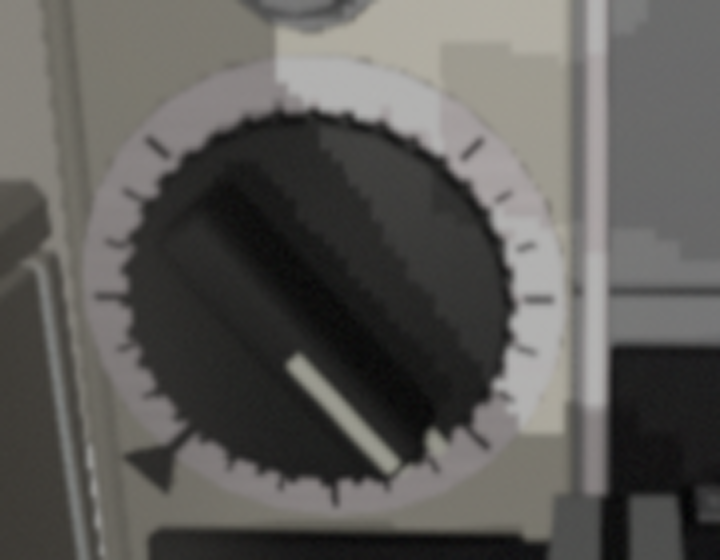

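```bash
cat >> h.py <<'E'
AX=np.array([.5490,.2053])
def fpos(phi,extra=0,r=18e-3):
    p=np.radians(phi);u=np.array([np.cos(p),np.sin(p)]);t=np.array([u[1],-u[0]])
    return AX+u*r-t*(.006+.011*abs(t[0])+.008*abs(t[1])+extra)
E
python3 - <<'E'
from h import *
np.set_printoptions(precision=4,suppress=True)
Z=.122
p=fpos(39,.004);print(p)
movel([*p,.16],.15)
print(movel([*p,Z],.06,contact_N=6));o=get_obs();print(o['time'],o['tcp_pos'],o['force'])
for phi in list(range(36,-32,-8))+[-34]:
    p=fpos(phi)
    hit=movel([*p,Z],.04,contact_N=12);o=get_obs();print(phi,o['time'],o['tcp_pos'],o['force'])
    if hit: print("HIT");break
im=read_camera("wrist");cv2.imwrite("pics/w5.png",im);cv2.imwrite("pics/s5.png",cv2.resize(read_camera("scene")[150:310,240:440],None,fx=4,fy=3.75))
E
```

```text
[0.5484 0.2346]
False
10.2583 [0.5486 0.2346 0.1221] [0.6776 0.5952 0.9321]
36 10.5417 [0.5528 0.2312 0.1223] [-0.7852  0.5277 -0.0985]
28 10.7917 [0.5565 0.2297 0.122 ] [-1.827   0.8227  0.6867]
20 11.05 [0.5603 0.2274 0.122 ] [-1.0172  0.1631  0.3475]
12 11.3083 [0.5636 0.2245 0.122 ] [ 0.3591  0.5258 -0.7684]
4 11.5667 [0.5661 0.2211 0.122 ] [-1.02    1.8277 -0.6563]
-4 11.8167 [0.5682 0.2186 0.1221] [0.5507 1.7486 0.2387]
-12 12.0667 [0.5702 0.2171 0.122 ] [-0.0732  2.6035  0.855 ]
-20 12.3167 [0.572  0.2151 0.122 ] [ 0.6592  1.8436 -0.1994]
-28 12.5667 [0.5736 0.2126 0.122 ] [0.7115 0.9144 0.1394]
-34 12.8167 [0.5745 0.2105 0.122 ] [ 0.0831  1.3522 -0.0587]
```

View pics/w5.png

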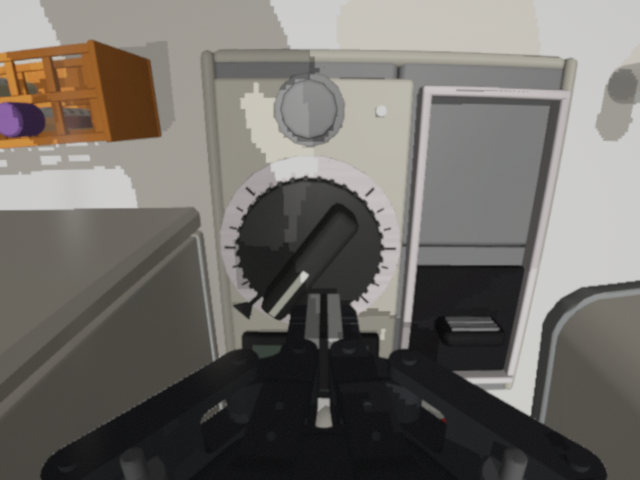

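```bash
cat >> h.py <<'E'
def idx(cal,im,out=None):
    g=cv2.cvtColor(im,cv2.COLOR_BGR2GRAY)
    c=proj(cal,[[*AX,.118]])[0]
    # pixels whose z=.118 position lies 3..26mm from axis on the back half and bright, low saturation
    h,w=g.shape;vv,uu=np.mgrid[0:h,0:w]
    W=plane(cal,np.c_[uu.ravel(),vv.ravel()],.118)[:,:2].reshape(h,w,2)-AX
    r=np.hypot(W[...,0],W[...,1])
    m=((r<.026)&(g>105)).astype(np.uint8)
    n,l,st,_=cv2.connectedComponentsWithStats(m)
    k=1+np.argmax(st[1:,4]);P=W[l==k]
    d=P-P.mean(0);e=np.linalg.svd(d,full_matrices=False)[2][0]
    if e@P.mean(0)<0:e=-e
    return np.degrees(np.arctan2(e[1],e[0])),P.mean(0),st[k],np.degrees(np.arctan2(*P.mean(0)[::-1]))
E
python3 - <<'E'
from h import *
np.set_printoptions(precision=4,suppress=True)
cal=calibration("wrist");im=read_camera("wrist")
print(idx(cal,im))
cv2.imwrite("pics/w5c.png",cv2.resize(im[160:340,210:410],None,fx=4,fy=3.3*4/3.3,interpolation=cv2.INTER_CUBIC)[:600])
import pickle
print(idx(pickle.load(open("w4.pkl","rb")),cv2.imread("pics/w4.png")))
E
```

```text
(np.float64(-37.65192067280507), array([ 0.0105, -0.0078]), array([269, 271,  40,  46, 410], dtype=int32), np.float64(-36.360521991955835))
(np.float64(69.54874333624328), array([ 0.0217, -0.008 ]), array([215, 280,  38,  15, 195], dtype=int32), np.float64(-20.360791739596614))
```

View pics/w5c.png

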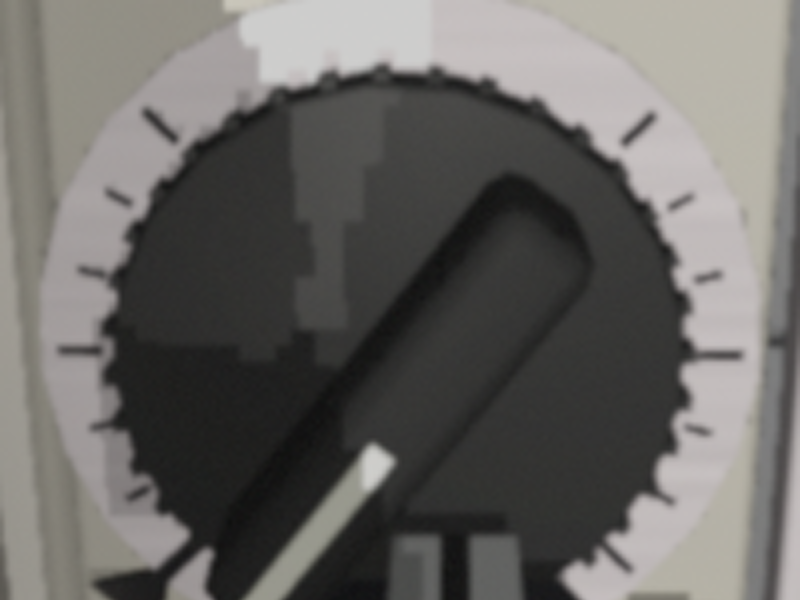

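Run:
```python
from h import *
np.set_printoptions(precision=4,suppress=True)
Z=.122
for phi in (-37.5,-40.5):
    print(movel([*fpos(phi),Z],.02,contact_N=12))
    print(idx(calibration("wrist"),read_camera("wrist"))[0])
# back off ccw and up
p=fpos(-40.5,.006)
movel([*p,Z],.04); movel([*(p+[0.0,0.03]),.20],.15)
o=get_obs();print(o['time'],o['tcp_pos'],o['force'])
import pickle
cal=calibration("wrist");im=read_camera("wrist");cv2.imwrite("pics/w6.png",im);pickle.dump(cal,open("w6.pkl","wb"))
print(idx(cal,im))
c=proj(cal,[[*AX,.1]])[0].astype(int);print(c)
cv2.imwrite("pics/w6c.png",cv2.resize(im[c[1]-65:c[1]+75,c[0]-80:c[0]+80],None,fx=4,fy=4,interpolation=cv2.INTER_CUBIC))
```

```text
False
-39.6728884057707
False
-41.57164236144878
14.575 [0.5787 0.2423 0.1993] [-0.1637 -0.532   0.3795]
(np.float64(-41.723552535283524), array([ 0.0105, -0.0088]), array([233, 214,  28,  31, 202], dtype=int32), np.float64(-40.04505647538171))
[264 205]
```

View pics/w6c.png

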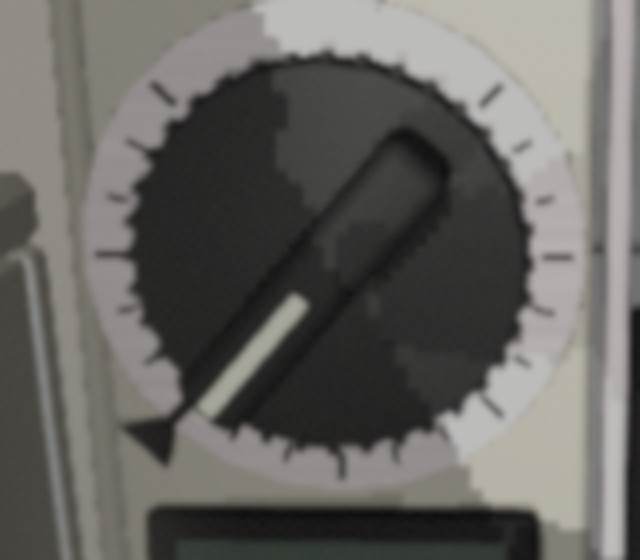

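Run:
```python
from h import *
np.set_printoptions(precision=4,suppress=True)
import pickle
cal=pickle.load(open("w6.pkl","rb"))
T=lambda a:(a[0]/4+264-80,a[1]/4+205-65)
q=plane(cal,[T((490,95)),T((170,422)),T((148,440))],.0895)[:,:2]; print('scale line angle',[np.degrees(np.arctan2(*(b-q[0])[::-1])) for b in q[1:]])
q=plane(cal,[T((160,92)),T((492,407))],.0895)[:,:2]; print('other diag',np.degrees(np.arctan2(*(q[1]-q[0])[::-1])))
Z=.122
p=fpos(-40.5,.006)
movel([*(p+[0.0,0.01]),.16],.15);movel([*p,Z],.06,contact_N=6)
phi=-41.5
while phi>-52:
    if movel([*fpos(phi),Z],.03,contact_N=12): print('HIT');break
    a=idx(calibration("wrist"),read_camera("wrist"))[0];print(phi,a)
    if a<-44.3:break
    phi-=1
p=fpos(phi,.006)
movel([*p,Z],.04); movel([*(p+[0.0,0.03]),.20],.15)
o=get_obs();print(o['time'],o['tcp_pos'],o['force'])
cal=calibration("wrist");im=read_camera("wrist");cv2.imwrite("pics/w7.png",im);pickle.dump(cal,open("w7.pkl","wb"))
print(idx(cal,im))
c=proj(cal,[[*AX,.1]])[0].astype(int);print(c)
cv2.imwrite("pics/w7c.png",cv2.resize(im[c[1]-65:c[1]+75,c[0]-80:c[0]+80],None,fx=4,fy=4,interpolation=cv2.INTER_CUBIC))
```

```text
scale line angle [np.float64(-45.30039725548872), np.float64(-45.678635823523706)]
other diag 44.66746205995111
-41.5 -43.52464500555231
-42.5 -43.87596537823327
-43.5 -43.858632192398446
-44.5 -44.326545517063884
18.2 [0.5792 0.2403 0.1992] [ 0.026  -0.154   0.7362]
(np.float64(-44.24449231033815), array([ 0.0102, -0.0093]), array([235, 213,  29,  30, 206], dtype=int32), np.float64(-42.39864498645514))
[267 204]
```

View pics/w7c.png

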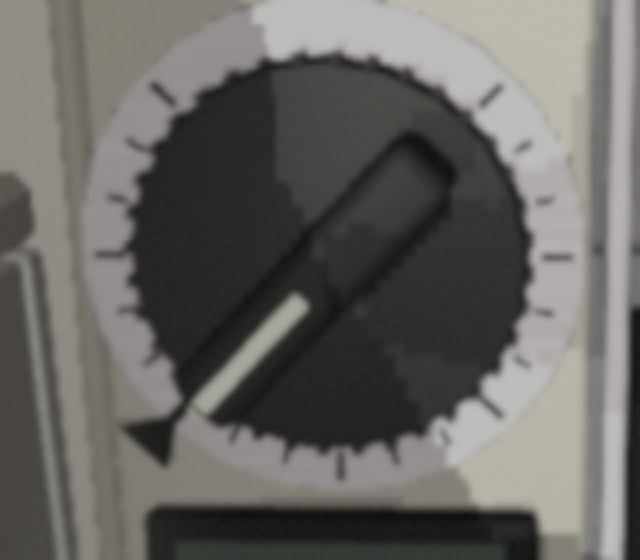

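View pics/w7.png

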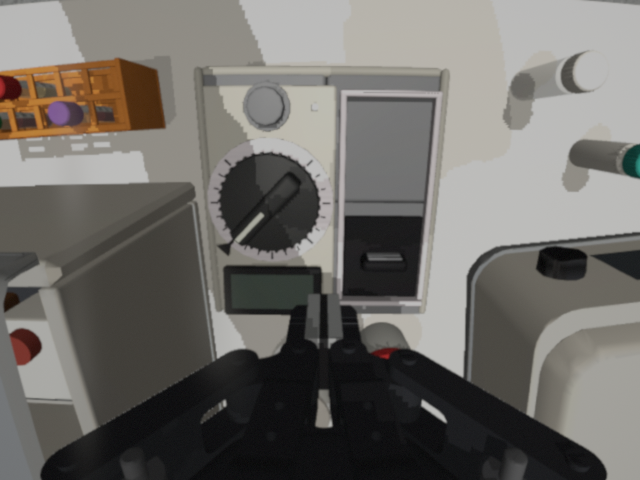

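Run:
```python
from h import *
np.set_printoptions(precision=4,suppress=True)
import pickle
cal=pickle.load(open("w7.pkl","rb"));im=cv2.imread("pics/w7.png")
T=lambda a:((a[0]+.5)/4-.5+267-80,(a[1]+.5)/4-.5+204-65)
def ang(a,b,z):
    q=plane(cal,[T(a),T(b)],z);d=(q[1]-q[0])[:2];return np.degrees(np.arctan2(d[1],d[0])),np.linalg.norm(d),q
print('white line',ang((300,298),(203,407),.118))
print('bar lower edge',ang((455,180),(240,415),.118))
print('scale diag',ang((490,95),(148,440),.0895))
print('h',ang((535,257),(112,254),.0895))
print('axis from scale',plane(cal,[T((335,255))],.0895))
big=cv2.resize(im[195:260,215:275],None,fx=10,fy=9.2*10/9.2,interpolation=cv2.INTER_CUBIC)[:600];cv2.imwrite("pics/w7d.png",big)
```

```text
white line (np.float64(-42.72435731932895), np.float64(0.02328363963569341), array([[0.5504, 0.2042, 0.118 ],
       [0.5675, 0.1884, 0.118 ]]))
bar lower edge (np.float64(-43.06603591670622), np.float64(0.04923373510628491), array([[0.5328, 0.2276, 0.118 ],
       [0.5688, 0.194 , 0.118 ]]))
scale diag (np.float64(-45.63708282780467), np.float64(0.08495675753806327), array([[0.5236, 0.2317, 0.0895],
       [0.583 , 0.1709, 0.0895]]))
h (np.float64(-90.47681959807352), np.float64(0.07124758114611476), array([[0.5504, 0.2389, 0.0895],
       [0.5498, 0.1676, 0.0895]]))
axis from scale [[0.5501 0.2053 0.0895]]
```

View pics/w7d.png

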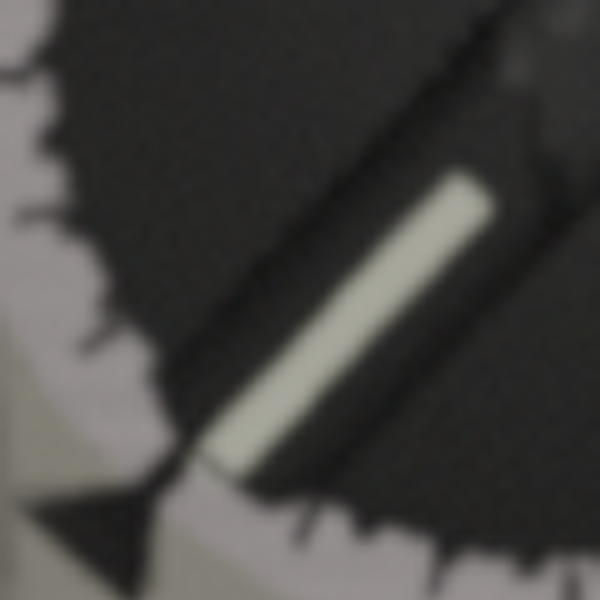

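Run:
```python
from h import *
np.set_printoptions(precision=4,suppress=True)
import pickle
Z=.122
p=fpos(-44.5,.006)
movel([*(p+[0.0,0.01]),.16],.15);movel([*p,Z],.06,contact_N=6)
phi=-44.5
while phi>-52:
    if movel([*fpos(phi),Z],.03,contact_N=12): print('HIT');break
    a=idx(calibration("wrist"),read_camera("wrist"))[0];print(phi,a)
    if a<-45.1:break
    phi-=.7
p=fpos(phi,.006)
movel([*p,Z],.04); movel([*(p+[0.0,0.03]),.19],.15)
movel([.50,.225,.20],.15)
o=get_obs();print(o['time'],o['tcp_pos'],o['force'])
cal=calibration("wrist");im=read_camera("wrist");cv2.imwrite("pics/w8.png",im);pickle.dump(cal,open("w8.pkl","wb"))
print(idx(cal,im))
```

```text
-44.5 -45.87576061148692
21.5417 [0.5006 0.2251 0.2   ] [ 0.2797 -0.1706 -0.0728]
(np.float64(-45.49612604357458), array([ 0.0112, -0.0111]), array([266, 330,  21,  20,  93], dtype=int32), np.float64(-44.784223458754525))
```

View pics/w8.png

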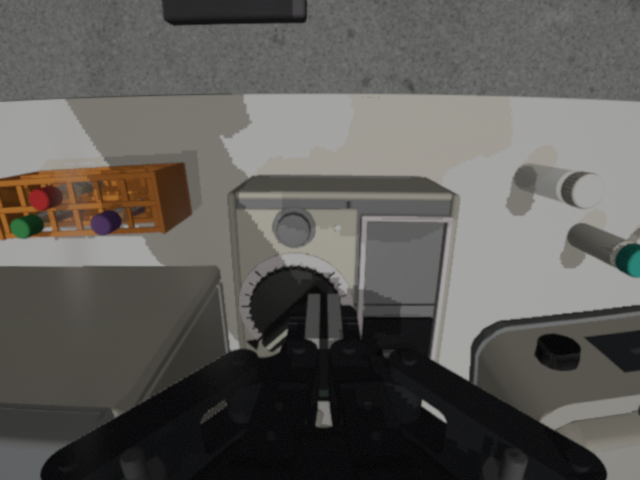

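Run:
```python
from h import *
np.set_printoptions(precision=4,suppress=True)
import pickle
print(plane(pickle.load(open("w8.pkl","rb")),[(294,230)],.0995))
K=[.4885,.2057]
movel([*K,.15],.15)
movel([*K,.122],.06,contact_N=6);f0=get_obs()['force']
h=movel([*K,.1085],.015,contact_N=15)
o=get_obs();print(h,o['time'],o['tcp_pos'],o['force']-f0)
for _ in range(4):
    pause(.1);o=get_obs();print(o['tcp_pos'][2],(o['force']-f0)[2])
cv2.imwrite("pics/s9.png",cv2.resize(read_camera("side")[150:310,220:420],None,fx=4,fy=3.75))
```

```text
[[0.4881 0.2064 0.0995]]
True 23.4667 [0.4886 0.2058 0.1107] [-2.842  -1.2441 13.5389]
0.11075546573704524 13.605174514702039
0.11075765722383034 13.953273834376752
0.11076276469921112 13.394263724499867
0.11076431468566716 13.591464965739025
```

View pics/s9.png

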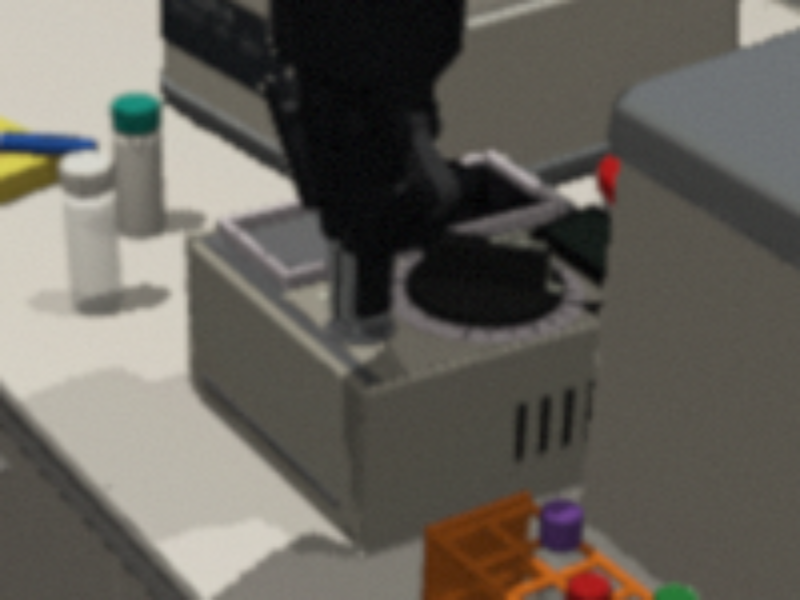

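Run:
```python
from h import *
import pickle
movel([.4885,.2057,.15],.05)
movel([.55,.24,.22],.15);pause(.2)
o=get_obs();print(o['time'],o['force'])
cal=calibration("wrist");im=read_camera("wrist");cv2.imwrite("pics/w10.png",im)
print(idx(cal,im))
```

```text
25.8667 [-0.86217363 -0.4691235  -0.36700628]
(np.float64(-45.78498343220826), array([ 0.00961266, -0.00933912]), array([245, 249,  26,  24, 148], dtype=int32), np.float64(-44.173094293168305))
```

View pics/w10.png

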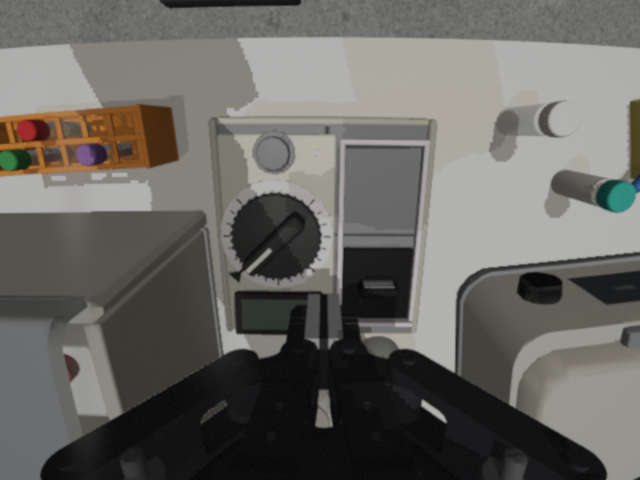

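The last picture shows the index line (about 258, 262) pointing at the triangle (236, 276). The cover is shut at the back of its rails (378, 285), and the key is up (273, 152). Both vials still stand and the robot is clear, so I'm handing in.

```bash
python3 -c "
from rig import *
finish_job();print(get_obs()['time'])"
```

```text
the job is handed in; nothing more can be done
the job is handed in; nothing more can be done
```

The photometer is set and zeroed, and the job was handed in at about 26 s; `finish_job` gave no verdict.

- **Cover:** I pushed it shut with the closed fingertips and felt the same stop twice. Its front edge measured x = 0.5574 m against 0.5575 m expected when shut.
- **Dial:** I turned it clockwise in small steps. The index mark now reads −45.8° by line direction and −44.2° by line position, with the target line at −45° nominal (−45.3° to −45.7° measured). The tolerance is ±4.6°. Some rough hand readings before the last nudge disagreed by 1 to 2°.
- **Zero key:** I pressed it only after both were set. The fingertip went 5.8 mm below the key's up position with about 13.5 N and held there for 0.4 s. I then lifted off, and the key looked up in the last picture.
- **Surroundings:** The photometer and both bystander vials looked unmoved in the last picture. The arm was clear of everything, with only noise-level force on the tool. I did not see the vial in the well after shutting the cover, but nothing touched it.

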